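# Wedge a dispenser cassette home in its contact-test cradle

### The job

Stand the dispenser cassette in the lane of the metal test cradle, nozzles up, plain back towards the two brass spring plungers and blue panel towards the black slanted rail, and let go of it. Then slide the green wedge, thin end first, into the gap between blue panel and slanted rail from the end where that gap is wide enough, and push it along until the cassette is flush against both steel blocks and the end stop with the plungers pushed in. Finish while still gripping the wedge and keeping it pushed in, and leave everything else on the bench alone.

Things in the scene. Friction and masses are not known exactly. Their poses are not given: they have to be found in the camera images.
- cradle: test cradle, bench-mounted: grey metal base 100 x 200 x 6 mm (x -48..52, y -95..105 mm), origin under it on the bench, z up. Its top, 6 mm above the bench, is the lane floor; the lane runs along y, open (wide) at +y. Black slanted rail on the -x side and steel end stop at the -y end; rail, stop and steel blocks rise 10 mm above the floor (16 mm above the bench).
- rail_mouth (a point): lane mouth: wide end of the black slanted rail's inner face, at lane floor height (cradle frame x=-22, y=+50, z=6 mm); axes as the cradle's. The inner face is the straight line from here to rail_narrow, cradle x = -17 mm - 0.1*y; the rail's outer face is at cradle x=-42 mm.
- rail_narrow (a point): narrow end of the slanted rail's inner face, beside the end stop, at lane floor height (cradle frame x=-9.5, y=-75, z=6 mm). The end stop's face is at cradle y=-75 mm, from x=-1 to 29 mm.
- home (a point): where the cassette's origin lies when fully home, flush on blocks and stop (cradle frame x=14.25, y=-20, z=6 mm; the cassette's axes parallel to the cradle's). The gap between blue panel and slanted rail is then 11 mm at cradle y=-45 and 18 mm at y=+25.
- datum_blocks: two steel blocks fixed on the cradle, joined by a low bar, the datum for the cassette's back; same origin and axes as the cradle. Their faces look to -x at cradle x=+30 mm, at y -73..-47 and y 7..33 mm, tops 16 mm above the bench. Polished: slippery.
- plunger_near_stop (a joint): brass spring plunger, 6.4 mm thick, in the steel block nearer the end stop, at cradle y=-60 mm, 10.5 mm above the bench; 0 = standing 3 mm out of the block face, 0.003 m = pressed level with the face; about 0.4 N to start and 1 N when level
- plunger_near_mouth (a joint): the same plunger in the other steel block, at cradle y=+20 mm
- cassette: dispenser cassette, 32 x 110 x 34 mm, 0.12 kg: black block with eight upright nozzles and a blue panel on one long side. Origin at the centre of its underside, z up, y along its length. Block x -12.25..15.75 mm, 26 mm high (nozzles to 34); plain back face x=+15.75. Grip across x (31.5 mm over the panel); in the cradle keep the fingertips above the rails, over 10 mm above its underside.
- cassette_panel (a point): centre of the outer face of the cassette's blue panel (cassette frame x=-15.75, y=0, z=13 mm); the panel covers y -45..45 mm, height 6..20 mm
- wedge: green wedge 19 x 130 x 48 mm, 60 g, lying flat; origin under mid-length, z up. Bar 12 mm high, rounded thin nose at y=-65, tail at y=+65 mm. Straight face x=+9.5 mm (goes against the blue panel); the other face slants by 0.1 like the rail: 11 mm wide at the nose, 19 mm from y=+15 on. Tight with its origin near cradle x=-11, y=+20, z=6 mm (1 mm of play is 10 mm of depth) at a push of 8 to 14 N.
- wedge_grip (a point): middle of the wedge's upright green grip with black ribs (wedge frame x=0, y=+50, z=30 mm): 18 mm (x) by 26 mm (y), height 12..48 mm above the wedge's underside; grip it across x
- wedge_nose (a point): thin end of the wedge, at the tip (wedge frame x=+4, y=-65, z=6 mm)
- timer: white digital timer, 62x68x24 mm, bystander
- tape_roll: roll of green tape lying flat, 90x90x19 mm, bystander
- jar: clear jar with yellow cap, 47x47x80 mm, bystander
- marker_red: red and white marker pen lying behind the cradle, 137 mm long, 14 mm thick, bystander
- plate_stack: stack of black plates, 132x93x67 mm, bystander
- bottle: clear bottle with white cap, 70x70x169 mm, bystander; stands left of and behind the cradle
There are look-alikes about, which are no part of the job. There is more than one size of the wedge; the one meant has the size given above.

How it is judged (in metres and radians):
On the way, in this order (a step that is already met when the one before it is completed fails the run):
1. the cassette stands in the lane, the right way round, and has been let go (z of cassette in the frame of cradle below 0.008 m and x of cassette in the frame of cradle between 0.0005 and 0.0155 m and y of cassette in the frame of cradle between -0.022 and 0.02 m and x of cassette_panel in the frame of cradle below 0.003 m and angle between cassette's own z axis and vertical below 0.08 rad and contact force between the fingers and cassette below 0.2 N), for 0.2 s.
2. the wedge's thin end is in the gap between the blue panel and the slanted rail (y of wedge_nose in the frame of cradle below 0.022 m and x of wedge_nose in the frame of cradle between -0.022 and 0.002 m and z of wedge_nose in the frame of cradle below 0.016 m), for 0.1 s.
At the end, for the whole second after the job is handed in: Cassette upright on the lane floor, back within 1.2 mm of both steel blocks and pressing on them (over 1 N), within 3 mm of the end stop, parallel to 0.025 rad, plungers in 1.8 mm or more; wedge flat in the gap, 25 mm in, pressing the cassette (over 2 N), still gripped; arm off the cassette (x of cassette in the frame of cradle between 0.013 and 0.0155 m and y of cassette in the frame of cradle between -0.022 and -0.017 m and z of cassette in the frame of cradle below 0.008 m and angle between the y axis of cassette and the y axis of cradle, either way round below 0.025 rad and x of cassette_panel in the frame of cradle below 0.003 m and angle between cassette's own z axis and vertical below 0.05 rad and value of joint each of plunger_near_stop, plunger_near_mouth above 0.0018 m and contact force between cassette and datum_blocks above 1 N and contact force between wedge and cassette above 2 N and y of wedge_nose in the frame of cradle below 0 m and z of wedge_nose in the frame of cradle below 0.016 m and angle between wedge's own z axis and vertical below 0.1 rad and contact force between the fingers and wedge above 1 N and contact force between the arm and cassette below 0.5 N and linear speed of cassette below 0.01 m/s); the arm keeps its last pose, push and grip.
It fails at once if the cassette is tipped over (angle between cassette's own z axis and vertical above 0.6 rad).
It fails at once if a bystander is knocked more than 3 cm away (distance of any of timer, tape_roll, jar, marker_red, plate_stack, bottle from where it was at the start of the episode above 0.03 m).
It also fails if it takes over 58 s, if anything falls off the work surface, if the arm or the gripper's body presses on something with over 40 N, if the wrist force passes 120 N, or if a joint passes its speed limit or range.

### The arm

A 6-joint arm with a two-finger parallel gripper is mounted at the origin on a cart in front of the work surface, level with it; the furniture and walls round the work are solid. World frame = base frame: x ahead of the robot, y to its left, z up, the work surface at z = 0. Lengths are in m, angles in degrees, forces in N, time in s.
With the tool pointing down it reaches from about 0.3 to 0.75 m from the base axis. Payload 8.5 kg.
Tool frame: the origin (TCP) lies on the mounting face of the last link; the fingertips stand 173 mm ahead of it and the grasp point (between the pads) lies 155 mm ahead of it (env.tips_ahead is the distance from the TCP to the fingertips, in m); z points along the fingers, x is the direction in which the jaws open and shut, and the axes are right-handed (so a half turn about z gives the same grasp; the last joint's range is limited). The gripper opens to 85 mm and grips with 20 to 120 N. Pads are 22 mm wide; open, the fingers measure 114 mm over their backs; the gripper's body (76 mm by 85 mm) begins 54 mm behind the grasp point. The pads swing forward as they close: fully open they stand 13 mm farther back than shut.
Start: joints at [55.445, 21.807, 74.336, -0, 83.858, -12.336], TCP at [0.208, 0.509, 0.405] pointing down, gripper open.
Joint ranges: [-178.18, 178.18], [-50.72, 133.34], [12.68, 142.11], [-81.47, 261.47], [9.98, 163.14], [-165.26, 165.26]. Speed limits (degrees/s): [136.94, 136.94, 180, 180, 180, 180].

### API

Orientations are given as a 3x3 rotation matrix whose columns are the frame's x, y, z axes.
In Python, from rig import env gives the robot as it stands. The module is installed in compiled form; this text tells all that it offers.
- The arm moves only by the tool step_arm, never from a script. Its argument "increments" is a list of rows, each an object of numbers: "x", "y", "z": the shift along the tool's x, y, z in cm; "wx", "wy", "wz": the turn, a rotation vector about the tool's x, y, z in rad; "gripper": the finger opening in cm, from 0 to 8.54. A call has 1 to 20 rows; each row shifts and turns the commanded pose from where the row before left it, along the tool's axes as they then stand; what a row does not reach is not made up. A row lasts 1/10 s, in which the tool goes at most 50 mm and 8.59 degrees, less where a joint would pass 70% of its speed; a pose out of reach is approached as far as the arm can. A call with a gripper value outside its range is refused whole. The fingers move at their own pace and stop on an object; "newtons" is the grip in N (left out, the last holds). Time passes only in rows, so rows that do not move let the fingers close. It gives the time, the measured TCP pose, the force and the opening at its end, in the units of the state.
- env.observe(): the state, without advancing time (a new reading comes with each control period).
- env.get_image(name): name is "scene" or "top"; returns a dict with "color" (420x560x3 uint8, blue, green, red), "camera_matrix" (3x3 intrinsics, pixels), "rvec" (rotation vector, rad) and "tvec" (3), from world to camera coordinates, as OpenCV has them. Camera axes: x right, y down, z forward; pixel columns grow to the right and rows downward; lengths in m; the calibration is good to about 2 mm. A picture is of the moment at which its call begins. There is no depth.
- env.close_job(): hands the job in, once; it reports no verdict.
The state is a dict: "time_s": time; "q": joint angles; "qvel": joint speeds; "joint_efforts": joint torques, N m; "position": TCP position; "tool_rot": TCP orientation; "ft_force": force on the tool from outside, world axes, zero at the start; "wrist_torque": the same for the moment, N m; "grip_width": finger opening in m.
Only numpy, scipy, OpenCV 4.12 (cv2) and the standard library are available. Lean on these libraries where they do the work, as an engineer would, in place of code of your own. Each camera call takes 0.05 s, during which the arm holds its last target. There are 200 camera calls.

## Working session

There is one attempt and no reset: what is moved stays moved. The work goes in short steps, Python scripts to look and compute and a tool call to move; the robot and the scene stay as the last step left them, time stands still between calls to the robot, and variables do not carry over. Pictures are saved under pics/ and viewed, about 8 in all and at most 12, crops included, and the job is handed in when it is done.

Besides the shell and the picture viewer there is one more tool, called after "Request:" as name(argument=value, ...), one argument or row to a line, values as JSON. step_arm: Moves the arm, as the interface text tells. Its arguments: {"type":"object","properties":{"increments":{"type":"array"},"newtons":{"type":"number"}},"required":["increments"]}

```bash
mkdir -p pics
cat > h.py <<'E'
import numpy as np, cv2
from rig import env
def cam(name):
    d=env.get_image(name); np.savez('%s.npz'%name,**{k:np.asarray(v) for k,v in d.items()}); return d
def load(name): return dict(np.load('%s.npz'%name))
def proj(d,P):
    return cv2.projectPoints(np.float64(P).reshape(-1,1,3),np.float64(d['rvec']),np.float64(d['tvec']),np.float64(d['camera_matrix']),None)[0].reshape(-1,2)
def ray(d,uv):
    R=cv2.Rodrigues(np.float64(d['rvec']))[0]; c=-R.T@np.ravel(d['tvec'])
    v=R.T@np.linalg.inv(d['camera_matrix'])@np.array([uv[0],uv[1],1.]); return c,v
def atz(d,uv,z):
    c,v=ray(d,uv); return c+v*(z-c[2])/v[2]
def tri(d1,p1,d2,p2):
    c1,v1=ray(d1,p1);c2,v2=ray(d2,p2)
    s=np.linalg.lstsq(np.c_[v1,-v2],c2-c1,rcond=None)[0]
    a=c1+v1*s[0];b=c2+v2*s[1]; return (a+b)/2,np.linalg.norm(a-b)
E
python3 - <<'E'
from h import *
for n in('scene','top'):
    d=cam(n); cv2.imwrite(f'pics/{n}0.png',cv2.resize(d['color'],(800,600),interpolation=cv2.INTER_CUBIC))
    print(n,ray(d,(280,210)),d['camera_matrix'][0,0])
s=env.observe();print(s['position'],s['tool_rot'],s['time_s'],s['grip_width'])
E
```

```text
scene (array([ 0.14135947, -0.45181224,  1.00679196]), array([ 0.34674094,  0.51149277, -0.78660116])) 401.51915972954475
top (array([0.48302377, 0.19903607, 1.42040177]), array([ 0.06810866,  0.02594114, -0.99743619])) 512.1246184861037
[0.20796106 0.50912444 0.40420045] [[ 3.78131600e-01  9.25751578e-01 -7.13855908e-04]
 [ 9.25751037e-01 -3.78132178e-01 -1.03572274e-03]
 [-1.22875385e-03 -2.69213348e-04 -9.99999209e-01]] 0.1 0.0854980673407619
```

View pics/scene0.png

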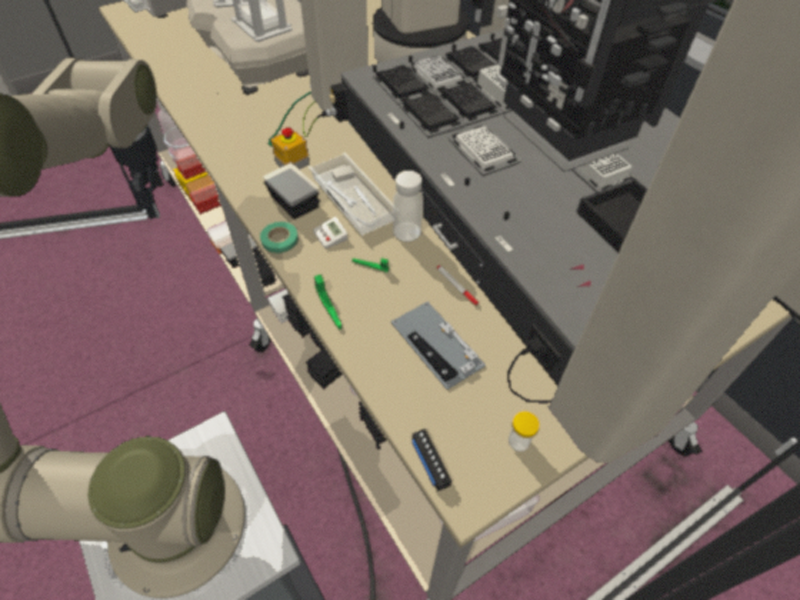

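View pics/top0.png

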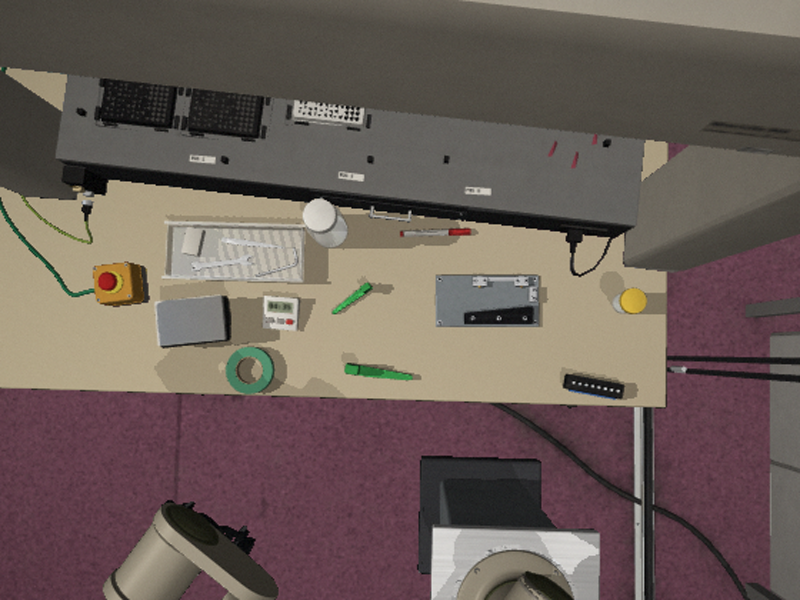

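The scene and top views show these candidates (top view, 800 px scale):
- **Green wedges:** a long one at (380,371) and a short one at (352,298). The tape roll at (250,370) is also green.
- **Black bars:** the cassette with nozzles at (593,386) and the cradle's black rail at (500,316).

I choose the long wedge and the nozzle bar, and check both in a close crop.

Run:
```python
from h import *
t=load('top')['color'];s=load('scene')['color']
def c(im,x,y,w,h,k): return cv2.resize(im[y:y+h,x:x+w],(w*k,h*k),interpolation=cv2.INTER_CUBIC)
C=np.zeros((600,800,3),np.uint8)
C[0:300,0:400]=c(t,230,190,80,60+20-5,5)[:300,:400]*0+c(t,225,195,80,60,5)
a=c(t,225,240,80,35,5);C[300:475,0:400]=a
C[0:300,400:800]=c(t,300,185,80,50,5).repeat(1,0)[:250].tolist()+[[[0,0,0]]*400]*50 if False else np.pad(c(t,300,185,80,50,5),((0,50),(0,0),(0,0)))
C[300:475,400:800]=c(t,375,255,80,35,5)
C[475:600,:400]=0
cv2.imwrite('pics/cropt.png',C)
C=np.zeros((600,800,3),np.uint8)
C[:300,:400]=c(s,210,175,80,60,5)
C[:,400:]=np.pad(c(s,270,205,80,70,5),((0,250),(0,0),(0,0)))
C[350:600,400:]=c(s,265,295,80,50,5)
cv2.imwrite('pics/crops.png',C)
```

```text
(no output)
```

View pics/cropt.png

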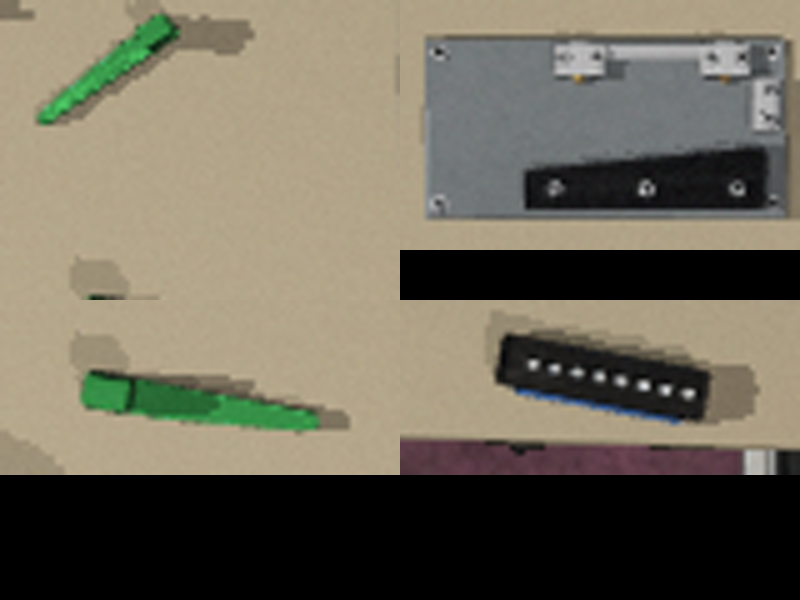

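View pics/crops.png

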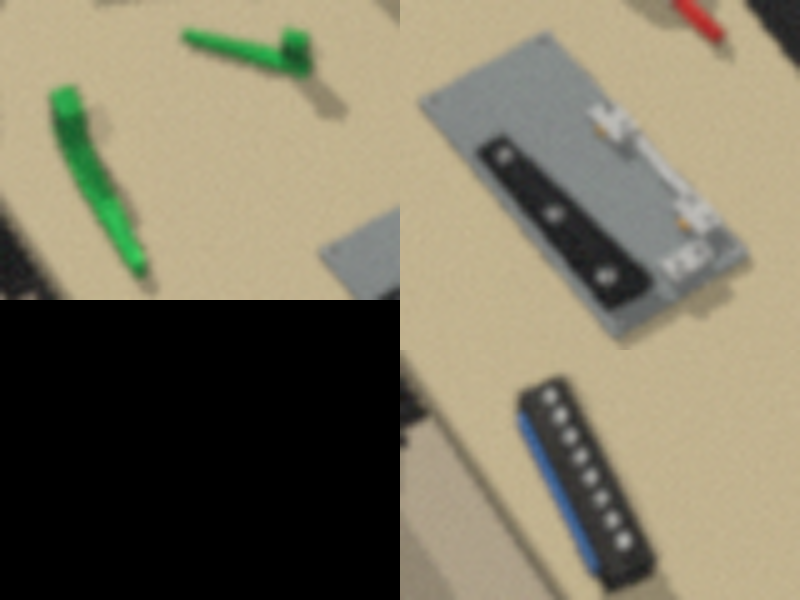

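The crops confirm my choices: the long green wedge has its grip at top crop (105,392) and its nose at (320,420). The other wedge is shorter. The cassette's blue panel faces the robot (-x) and the cradle's mouth points to +y. Next I fit poses by silhouette in both views.

```bash
cat > fit.py <<'E'
from h import *
from scipy.optimize import minimize
def box(x0,x1,y0,y1,z0,z1): return np.array([[x,y,z] for x in(x0,x1) for y in(y0,y1) for z in(z0,z1)])/1000
def prism(xy,z0,z1): return np.array([[x,y,z] for x,y in xy for z in(z0,z1)])/1000
M={'cassette':[box(-12.25,15.75,-55,55,0,26),box(-15.75,-12,-45,45,6,20)],
'wedge':[prism([(9.5,-63),(9.5,65),(-9.5,65),(-9.5,15),(-1.5,-63),(2,-65),(6,-65)],0,12),box(-9,9,37,63,12,48)],
'cradle':[box(-48,52,-95,105,0,6)]}
def mask(n,im):
    h=cv2.cvtColor(im,cv2.COLOR_BGR2HSV).astype(int);H,S,V=h[...,0],h[...,1],h[...,2]
    if n=='cassette': return (V<60)|((H>95)&(H<130)&(S>90))
    if n=='wedge': return (H>45)&(H<80)&(S>110)
    return S<60
def hulls(d,n,p):
    c,s=np.cos(p[2]),np.sin(p[2]);R=np.array([[c,-s,0],[s,c,0],[0,0,1]])
    return [cv2.convexHull(proj(d,P@R.T+[p[0],p[1],p[3]]).astype(np.float32)) for P in M[n]]
def fit(n,ds,p0,freez=False):
    data=[]
    for d in ds:
        hs=np.vstack(hulls(d,n,p0))[:,0]; x0,y0=(hs.min(0)-10).astype(int);x1,y1=(hs.max(0)+10).astype(int)
        m=mask(n,d['color'])[y0:y1,x0:x1].astype(np.uint8)
        if n=='cradle': m=cv2.morphologyEx(np.pad(m,15),cv2.MORPH_CLOSE,np.ones((9,9)))[15:-15,15:-15]
        k,L,_,_=cv2.connectedComponentsWithStats(m)
        l=1+np.argmax([ (L==i).sum() for i in range(1,k)]); data.append((d,x0,y0,(L==l)*1.0))
    sc=np.array([.01,.01,.1,.01])
    def cost(v):
        p=p0+np.r_[v,[0]*(4-len(v))]*sc;c=0
        for d,x0,y0,m in data:
            S=8;r=np.zeros((m.shape[0]*S,m.shape[1]*S),np.uint8)
            for h in hulls(d,n,p): cv2.fillConvexPoly(r,np.round(((h-[x0,y0]+.5)*S-.5)*16).astype(np.int32),1,shift=4)
            r=r.reshape(m.shape[0],S,m.shape[1],S).mean((1,3)); c+=((r-m)**2).sum()/m.sum()
        return c
    k=4 if freez else 3
    v=np.zeros(k)
    for _ in range(2):
        o=minimize(cost,v,method='Nelder-Mead',options=dict(initial_simplex=np.vstack([v,v+np.eye(k)*.6]),xatol=1e-3,fatol=1e-5)); v=o.x
    return p0+np.r_[v,[0]*(4-k)]*sc,o.fun
if __name__=='__main__':
    t,s=load('top'),load('scene')
    u=lambda x,y,ox,oy:((x+.5)/5-.5+ox,(y+.5)/5-.5+oy)
    c=atz(t,u(203,78,375,255),.026)
    w=(atz(t,u(107,92,225,240),.048)+atz(t,u(320,120,225,240),.008))/2
    k=atz(t,u(207,127,300,185),.006)
    for n,p,a in(('cassette',c,-.15),('wedge',w,-.12),('cradle',k,0.)):
        p0=np.array([p[0],p[1],a,0.])
        for nm,ds,f in(('top',[t],0),('scene',[s],0),('both',[t,s],0),('both z',[t,s],1)):
            r,e=fit(n,ds,p0,f);print(n,nm,np.round(r,4),round(e,3))
E
python3 fit.py
```

```text
cassette top [ 0.4242 -0.1369 -0.1577  0.    ] 0.136
cassette scene [ 0.4251 -0.1372 -0.2199  0.    ] 1.817
cassette both [ 0.4242 -0.1372 -0.1676  0.    ] 1.972
cassette both z [ 0.424  -0.1374 -0.1609 -0.0068] 1.946
wedge top [ 0.437   0.2731 -0.1508  0.    ] 0.092
wedge scene [ 0.4406  0.2735 -0.1852  0.    ] 0.344
wedge both [ 0.4375  0.2723 -0.1479  0.    ] 0.514
wedge both z [ 0.4374  0.2717 -0.1517  0.0046] 0.491
cradle top [ 0.5625  0.0737 -0.0058  0.    ] 0.503
cradle scene [0.5848 0.0601 0.0275 0.    ] 0.034
cradle both [0.585  0.0606 0.0283 0.    ] 0.536
cradle both z [0.5743 0.048  0.0288 0.0239] 0.496
```

Run:
```python
from fit import *
t,s=load('top'),load('scene');rows=[]
for d in(t,s):
  r=[]
  for n,p in(('cassette',(.4242,-.137,-.158,0)),('wedge',(.437,.273,-.15,0)),('cradle',(.584,.060,0.0,0))):
    hs=hulls(d,n,p);c=np.vstack(hs)[:,0].mean(0).astype(int);x,y=c-[44,35]
    k=3;im=cv2.resize(d['color'][y:y+70,x:x+88],None,fx=k,fy=k,interpolation=cv2.INTER_CUBIC)
    for h in hs: cv2.polylines(im,[np.int32((h-[x,y]+.5)*k-.5)],True,(0,0,255),1)
    m=cv2.resize(np.uint8(mask(n,d['color']))[y:y+70,x:x+88]*255,None,fx=k,fy=k,interpolation=0)
    r.append(np.vstack([im,cv2.cvtColor(m,8)])[:300*2])
  rows.append(np.hstack(r))
C=np.vstack(rows);C=cv2.resize(C,(750,600));cv2.imwrite('pics/dbg.png',C)
```

```text
(no output)
```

View pics/dbg.png

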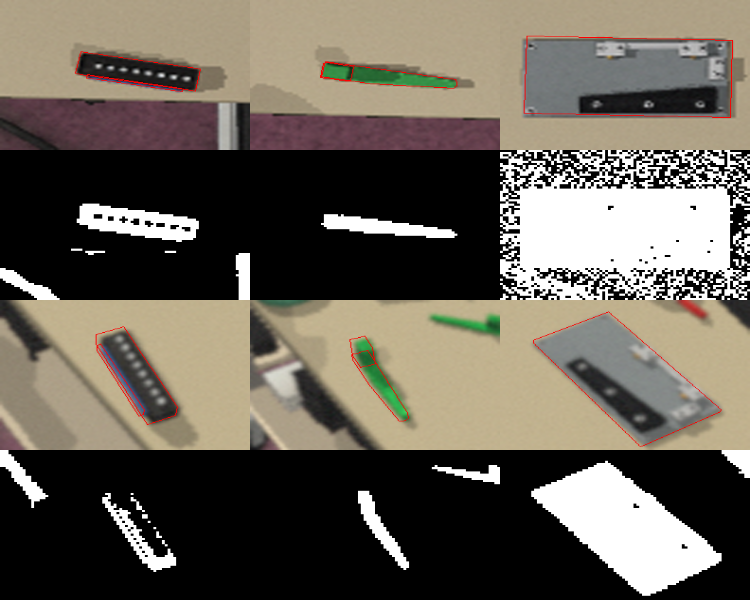

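The overlay shows the top fits are good. The cassette mask in the scene view is broken, and so is the cradle mask in the top view, so I'm fixing the thresholds.

```bash
python3 - <<'E'
s=open('fit.py').read()
s=s.replace("(V<60)|","(V<88)|").replace("return S<60","return S<45").replace("if n=='cradle': m","if n!='wedge': m").replace("np.argmax([ (L==i).sum() for i in range(1,k)])","np.argmax([ (L[8:-8,8:-8]==i).sum() for i in range(1,k)])").replace("np.ones((9,9))","np.ones((5,5))")
s=s.replace("k=atz(t,u(207,127,300,185),.006)","k=np.array([.584,.060,0])")
open('fit.py','w').write(s)
E
python3 fit.py
python3 - <<'E'
from h import *
for n,uv in(('top',(320,185)),('top',(330,200)),('scene',(280,215)),('scene',(300,232))):
    im=load(n)['color'];print(n,cv2.cvtColor(im[uv[1]-2:uv[1]+2,uv[0]-2:uv[0]+2],cv2.COLOR_BGR2HSV).reshape(-1,3).mean(0))
E
```

```text
cassette top [ 0.4246 -0.1366 -0.1514  0.    ] 0.095
cassette scene [ 0.4257 -0.1392 -0.1834  0.    ] 0.164
cassette both [ 0.4247 -0.1374 -0.153   0.    ] 0.275
cassette both z [ 0.4248 -0.1376 -0.1558 -0.0023] 0.268
wedge top [ 0.437   0.2731 -0.1508  0.    ] 0.092
wedge scene [ 0.4406  0.2735 -0.1852  0.    ] 0.344
wedge both [ 0.4375  0.2723 -0.1479  0.    ] 0.514
wedge both z [ 0.4374  0.2717 -0.1517  0.0046] 0.491
cradle top [0.582  0.0633 0.0322 0.    ] 0.01
cradle scene [0.5847 0.06   0.0266 0.    ] 0.011
cradle both [0.5831 0.0612 0.032  0.    ] 0.056
cradle both z [0.5829 0.0614 0.0284 0.0014] 0.055
top [ 20.125   60.     174.8125]
top [ 92.625   11.0625 124.0625]
scene [ 21.4375  67.3125 192.5   ]
scene [ 86.6875   8.4375 137.625 ]
```

```bash
cat > plan.py <<'E'
import sys,json
from h import *
def plan(pos,yaw,n):
    """rows from the present pose to tool-down pose (pos, tool-x yaw rad)"""
    s=env.observe();R=np.array(s['tool_rot']);p=np.array(s['position'])
    y0=np.arctan2(R[1,0],R[0,0]);dy=(yaw-y0+np.pi)%(2*np.pi)-np.pi
    print('from',np.round(p,4),'yaw',round(y0,4),'f',np.round(s['ft_force'],1),'w',round(s['grip_width'],4),'t',s['time_s'])
    rows=[];d=(np.array(pos)-p)/n
    for i in range(n):
        a=y0+dy*i/n;B=np.array([[np.cos(a),np.sin(a),0],[np.sin(a),-np.cos(a),0],[0,0,-1]])
        v=B.T@d*100; r={k:round(float(x),2) for k,x in zip('xyz',v)}
        r['wz']=round(-dy/n,4); rows.append({k:x for k,x in r.items() if abs(x)>1e-3})
    print(json.dumps(rows))
if __name__=='__main__':
    a=[float(x) for x in sys.argv[1:]];plan(a[:3],a[3],int(a[4]))
E
python3 plan.py 0.425 -0.137 0.30 -0.155 15; python3 -c "
from rig import env;print(env.tips_ahead)"
```

```text
from [0.208  0.5091 0.4042] yaw 1.183 f [ 0.6 -0.   0.7] w 0.0855 t 0.1
[{"x": -3.44, "y": 2.97, "z": 0.69, "wz": 0.0892}, {"x": -3.16, "y": 3.26, "z": 0.69, "wz": 0.0892}, {"x": -2.86, "y": 3.53, "z": 0.69, "wz": 0.0892}, {"x": -2.53, "y": 3.77, "z": 0.69, "wz": 0.0892}, {"x": -2.19, "y": 3.98, "z": 0.69, "wz": 0.0892}, {"x": -1.82, "y": 4.16, "z": 0.69, "wz": 0.0892}, {"x": -1.45, "y": 4.31, "z": 0.69, "wz": 0.0892}, {"x": -1.06, "y": 4.42, "z": 0.69, "wz": 0.0892}, {"x": -0.66, "y": 4.5, "z": 0.69, "wz": 0.0892}, {"x": -0.25, "y": 4.54, "z": 0.69, "wz": 0.0892}, {"x": 0.15, "y": 4.54, "z": 0.69, "wz": 0.0892}, {"x": 0.55, "y": 4.51, "z": 0.69, "wz": 0.0892}, {"x": 0.95, "y": 4.44, "z": 0.69, "wz": 0.0892}, {"x": 1.35, "y": 4.34, "z": 0.69, "wz": 0.0892}, {"x": 1.73, "y": 4.2, "z": 0.69, "wz": 0.0892}]
0.1734
```

Request:
step_arm(
  increments=[
    {"x":-3.44,"y":2.97,"z":0.69,"wz":0.0892},
    {"x":-3.16,"y":3.26,"z":0.69,"wz":0.0892},
    {"x":-2.86,"y":3.53,"z":0.69,"wz":0.0892},
    {"x":-2.53,"y":3.77,"z":0.69,"wz":0.0892},
    {"x":-2.19,"y":3.98,"z":0.69,"wz":0.0892},
    {"x":-1.82,"y":4.16,"z":0.69,"wz":0.0892},
    {"x":-1.45,"y":4.31,"z":0.69,"wz":0.0892},
    {"x":-1.06,"y":4.42,"z":0.69,"wz":0.0892},
    {"x":-0.66,"y":4.5,"z":0.69,"wz":0.0892},
    {"x":-0.25,"y":4.54,"z":0.69,"wz":0.0892},
    {"x":0.15,"y":4.54,"z":0.69,"wz":0.0892},
    {"x":0.55,"y":4.51,"z":0.69,"wz":0.0892},
    {"x":0.95,"y":4.44,"z":0.69,"wz":0.0892},
    {"x":1.35,"y":4.34,"z":0.69,"wz":0.0892},
    {"x":1.73,"y":4.2,"z":0.69,"wz":0.0892},
    {"x":0},
  ],
)

```text
invalid input at $.increments[0]: expected keys x, y, z, wx, wy, wz, gripper
```

```bash
python3 plan.py 0.425 -0.137 0.187 -0.155 6
```

```text
from [0.208  0.5091 0.4042] yaw 1.183 f [ 0.6 -0.   0.7] w 0.0855 t 0.1
[{"x": -8.6, "y": 7.42, "z": 3.62, "wz": 0.223}, {"x": -6.75, "y": 9.14, "z": 3.62, "wz": 0.223}, {"x": -4.56, "y": 10.41, "z": 3.62, "wz": 0.223}, {"x": -2.14, "y": 11.16, "z": 3.62, "wz": 0.223}, {"x": 0.38, "y": 11.35, "z": 3.62, "wz": 0.223}, {"x": 2.88, "y": 10.99, "z": 3.62, "wz": 0.223}]
```

All seven keys are needed in every row. I'll write them out.

Request:
step_arm(
  increments=[
    {"x":-3.44,"y":2.97,"z":0.69,"wx":0,"wy":0,"wz":0.0892,"gripper":8.5},
    {"x":-3.16,"y":3.26,"z":0.69,"wx":0,"wy":0,"wz":0.0892,"gripper":8.5},
    {"x":-2.86,"y":3.53,"z":0.69,"wx":0,"wy":0,"wz":0.0892,"gripper":8.5},
    {"x":-2.53,"y":3.77,"z":0.69,"wx":0,"wy":0,"wz":0.0892,"gripper":8.5},
    {"x":-2.19,"y":3.98,"z":0.69,"wx":0,"wy":0,"wz":0.0892,"gripper":8.5},
    {"x":-1.82,"y":4.16,"z":0.69,"wx":0,"wy":0,"wz":0.0892,"gripper":8.5},
    {"x":-1.45,"y":4.31,"z":0.69,"wx":0,"wy":0,"wz":0.0892,"gripper":8.5},
    {"x":-1.06,"y":4.42,"z":0.69,"wx":0,"wy":0,"wz":0.0892,"gripper":8.5},
    {"x":-0.66,"y":4.5,"z":0.69,"wx":0,"wy":0,"wz":0.0892,"gripper":8.5},
    {"x":-0.25,"y":4.54,"z":0.69,"wx":0,"wy":0,"wz":0.0892,"gripper":8.5},
    {"x":0.15,"y":4.54,"z":0.69,"wx":0,"wy":0,"wz":0.0892,"gripper":8.5},
    {"x":0.55,"y":4.51,"z":0.69,"wx":0,"wy":0,"wz":0.0892,"gripper":8.5},
    {"x":0.95,"y":4.44,"z":0.69,"wx":0,"wy":0,"wz":0.0892,"gripper":8.5},
    {"x":1.35,"y":4.34,"z":0.69,"wx":0,"wy":0,"wz":0.0892,"gripper":8.5},
    {"x":1.73,"y":4.2,"z":0.69,"wx":0,"wy":0,"wz":0.0892,"gripper":8.5},
    {"x":0,"y":0,"z":0,"wx":0,"wy":0,"wz":0,"gripper":6},
    {"x":0,"y":0,"z":0,"wx":0,"wy":0,"wz":0,"gripper":6},
    {"x":0,"y":0,"z":0,"wx":0,"wy":0,"wz":0,"gripper":6},
  ],
  newtons=30,
)

```text
time_s: 1.9
position: [0.4246, -0.1361, 0.3012]
tool_rot: [[0.988, -0.153, -0.001], [-0.153, -0.988, 0.001], [-0.001, -0.0, -1.0]]
ft_force: [-0.6, -1.3, -0.2]
grip_width: 0.0595
```

```bash
sed -i 's/rows.append.*/r.update(wx=0,wy=0,gripper=float(sys.argv[6])); rows.append({k:r[k] for k in ("x","y","z","wx","wy","wz","gripper")})/; s/a\[3\],int/a[3],int/' plan.py; python3 plan.py 0.425 -0.137 0.188 -0.155 5 6
```

```text
from [ 0.4246 -0.1361  0.3012] yaw -0.1537 f [-0.6 -1.3 -0.2] w 0.0595 t 1.9
[{"x": 0.01, "y": 0.02, "z": 2.26, "wx": 0, "wy": 0, "wz": 0.0003, "gripper": 6.0}, {"x": 0.01, "y": 0.02, "z": 2.26, "wx": 0, "wy": 0, "wz": 0.0003, "gripper": 6.0}, {"x": 0.01, "y": 0.02, "z": 2.26, "wx": 0, "wy": 0, "wz": 0.0003, "gripper": 6.0}, {"x": 0.01, "y": 0.02, "z": 2.26, "wx": 0, "wy": 0, "wz": 0.0003, "gripper": 6.0}, {"x": 0.01, "y": 0.02, "z": 2.26, "wx": 0, "wy": 0, "wz": 0.0003, "gripper": 6.0}]
```

Request:
step_arm(
  increments=[
    {"x":0.04,"y":0.08,"z":3.0,"wx":0,"wy":0,"wz":0,"gripper":6},
    {"x":0,"y":0,"z":3.0,"wx":0,"wy":0,"wz":0,"gripper":6},
    {"x":0,"y":0,"z":3.0,"wx":0,"wy":0,"wz":0,"gripper":6},
    {"x":0,"y":0,"z":1.5,"wx":0,"wy":0,"wz":0,"gripper":6},
    {"x":0,"y":0,"z":1.0,"wx":0,"wy":0,"wz":0,"gripper":6},
    {"x":0,"y":0,"z":0,"wx":0,"wy":0,"wz":0,"gripper":6},
    {"x":0,"y":0,"z":0,"wx":0,"wy":0,"wz":0,"gripper":2.5},
    {"x":0,"y":0,"z":0,"wx":0,"wy":0,"wz":0,"gripper":2.5},
    {"x":0,"y":0,"z":0,"wx":0,"wy":0,"wz":0,"gripper":2.5},
    {"x":0,"y":0,"z":0,"wx":0,"wy":0,"wz":0,"gripper":2.5},
    {"x":0,"y":0,"z":0,"wx":0,"wy":0,"wz":0,"gripper":2.5},
    {"x":0,"y":0,"z":0,"wx":0,"wy":0,"wz":0,"gripper":2.5},
  ],
  newtons=40,
)

```text
time_s: 3.1
position: [0.4254, -0.1377, 0.1873]
tool_rot: [[0.988, -0.154, 0.002], [-0.154, -0.988, -0.001], [0.002, 0.001, -1.0]]
ft_force: [0.8, 2.5, 5.9]
grip_width: 0.0302
```

Run:
```python
from h import *
o=[]
for n,P in(('top',(.425,-.137,.02)),('scene',(.425,-.137,.02))):
    d=cam(n);u=proj(d,P)[0].astype(int);x=min(max(u[0]-40,0),480);y=max(u[1]-40,0);o.append(cv2.resize(d['color'][y:y+80,x:x+80],(400,400),interpolation=2))
cv2.imwrite('pics/grasp.png',np.hstack(o))
s=env.observe();print(s['position'],s['grip_width'],s['ft_force'],np.arctan2(s['tool_rot'][1][0],s['tool_rot'][0][0]))
```

```text
[ 0.42539579 -0.13771589  0.18731829] 0.030278469659251246 [0.99032685 2.0950845  6.2377926 ] -0.15493873478935324
```

View pics/grasp.png

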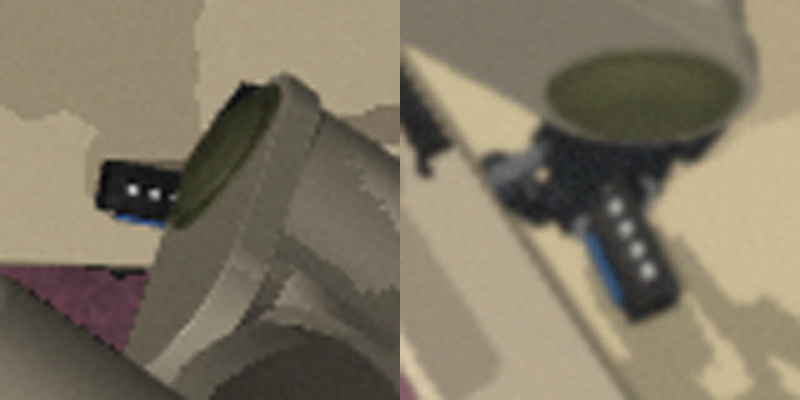

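The grasp holds: the cassette is between the pads with its blue panel still facing -x. Width reads 30 mm. Next: lift and carry.

Request:
step_arm(
  increments=[
    {"x":0,"y":0,"z":-1.5,"wx":0,"wy":0,"wz":0,"gripper":2.5},
    {"x":0,"y":0,"z":-2.5,"wx":0,"wy":0,"wz":0,"gripper":2.5},
    {"x":0,"y":0,"z":-2.5,"wx":0,"wy":0,"wz":0,"gripper":2.5},
    {"x":0,"y":0,"z":0,"wx":0,"wy":0,"wz":0,"gripper":2.5},
  ],
)

```text
time_s: 3.6
position: [0.4255, -0.1379, 0.2541]
tool_rot: [[0.988, -0.154, 0.005], [-0.154, -0.988, -0.004], [0.006, 0.003, -1.0]]
ft_force: [-0.0, -0.4, -2.2]
grip_width: 0.0296
```

```bash
python3 plan.py 0.5917 0.0499 0.235 0.029 10 2.5
```

```text
from [ 0.4255 -0.1379  0.2541] yaw -0.1548 f [-0.  -0.4 -2.2] w 0.0296 t 3.6
[{"x": 1.35, "y": -2.11, "z": 0.19, "wx": 0, "wy": 0, "wz": -0.0184, "gripper": 2.5}, {"x": 1.39, "y": -2.09, "z": 0.19, "wx": 0, "wy": 0, "wz": -0.0184, "gripper": 2.5}, {"x": 1.43, "y": -2.06, "z": 0.19, "wx": 0, "wy": 0, "wz": -0.0184, "gripper": 2.5}, {"x": 1.47, "y": -2.03, "z": 0.19, "wx": 0, "wy": 0, "wz": -0.0184, "gripper": 2.5}, {"x": 1.5, "y": -2.01, "z": 0.19, "wx": 0, "wy": 0, "wz": -0.0184, "gripper": 2.5}, {"x": 1.54, "y": -1.98, "z": 0.19, "wx": 0, "wy": 0, "wz": -0.0184, "gripper": 2.5}, {"x": 1.58, "y": -1.95, "z": 0.19, "wx": 0, "wy": 0, "wz": -0.0184, "gripper": 2.5}, {"x": 1.61, "y": -1.92, "z": 0.19, "wx": 0, "wy": 0, "wz": -0.0184, "gripper": 2.5}, {"x": 1.65, "y": -1.89, "z": 0.19, "wx": 0, "wy": 0, "wz": -0.0184, "gripper": 2.5}, {"x": 1.68, "y": -1.86, "z": 0.19, "wx": 0, "wy": 0, "wz": -0.0184, "gripper": 2.5}]
```

Request:
step_arm(
  increments=[
    {"x":1.35,"y":-2.11,"z":0.19,"wx":0,"wy":0,"wz":-0.0184,"gripper":2.5},
    {"x":1.39,"y":-2.09,"z":0.19,"wx":0,"wy":0,"wz":-0.0184,"gripper":2.5},
    {"x":1.43,"y":-2.06,"z":0.19,"wx":0,"wy":0,"wz":-0.0184,"gripper":2.5},
    {"x":1.47,"y":-2.03,"z":0.19,"wx":0,"wy":0,"wz":-0.0184,"gripper":2.5},
    {"x":1.5,"y":-2.01,"z":0.19,"wx":0,"wy":0,"wz":-0.0184,"gripper":2.5},
    {"x":1.54,"y":-1.98,"z":0.19,"wx":0,"wy":0,"wz":-0.0184,"gripper":2.5},
    {"x":1.58,"y":-1.95,"z":0.19,"wx":0,"wy":0,"wz":-0.0184,"gripper":2.5},
    {"x":1.61,"y":-1.92,"z":0.19,"wx":0,"wy":0,"wz":-0.0184,"gripper":2.5},
    {"x":1.65,"y":-1.89,"z":0.19,"wx":0,"wy":0,"wz":-0.0184,"gripper":2.5},
    {"x":1.68,"y":-1.86,"z":0.19,"wx":0,"wy":0,"wz":-0.0184,"gripper":2.5},
    {"x":0,"y":0,"z":0,"wx":0,"wy":0,"wz":0,"gripper":2.5},
    {"x":0,"y":0,"z":0,"wx":0,"wy":0,"wz":0,"gripper":2.5},
  ],
)

```text
time_s: 4.8
position: [0.5911, 0.0502, 0.2314]
tool_rot: [[1.0, 0.03, -0.001], [0.03, -1.0, -0.0], [-0.001, -0.0, -1.0]]
ft_force: [-0.3, -0.4, -0.7]
grip_width: 0.0299
```

```bash
python3 plan.py 0.5917 0.0499 0.195 0.029 4 2.5
python3 - <<'E'
from h import *
o=[]
for n in('top','scene'):
    d=cam(n);u=proj(d,(.5834,.06,.02))[0].astype(int);x,y=u-40;o.append(cv2.resize(d['color'][y:y+80,x:x+80],(400,400),interpolation=2))
cv2.imwrite('pics/hover.png',np.hstack(o))
E
```

```text
from [0.5911 0.0502 0.2314] yaw 0.0296 f [-0.3 -0.4 -0.7] w 0.0299 t 4.8
[{"x": 0.01, "y": 0.01, "z": 0.91, "wx": 0, "wy": 0, "wz": 0.0001, "gripper": 2.5}, {"x": 0.01, "y": 0.01, "z": 0.91, "wx": 0, "wy": 0, "wz": 0.0001, "gripper": 2.5}, {"x": 0.01, "y": 0.01, "z": 0.91, "wx": 0, "wy": 0, "wz": 0.0001, "gripper": 2.5}, {"x": 0.01, "y": 0.01, "z": 0.91, "wx": 0, "wy": 0, "wz": 0.0001, "gripper": 2.5}]
```

View pics/hover.png

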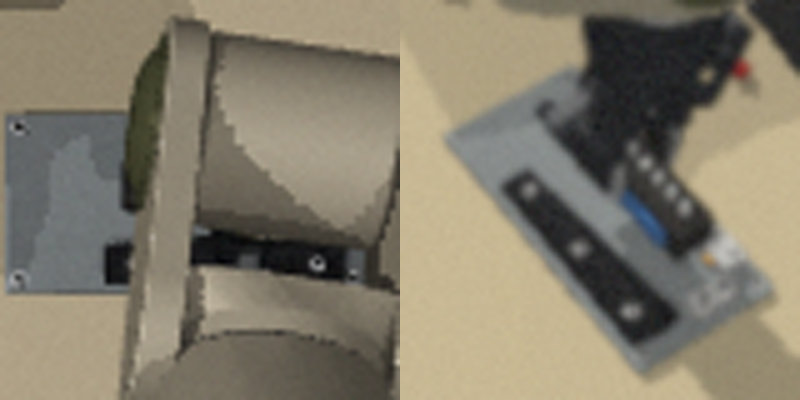

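The cassette hovers over the lane with its panel facing the black rail. Lowering it now, the last bit gently.

Request:
step_arm(
  increments=[
    {"x":0.05,"y":0.03,"z":1.0,"wx":0,"wy":0,"wz":0,"gripper":2.5},
    {"x":0,"y":0,"z":1.0,"wx":0,"wy":0,"wz":0,"gripper":2.5},
    {"x":0,"y":0,"z":0.8,"wx":0,"wy":0,"wz":0,"gripper":2.5},
    {"x":0,"y":0,"z":0.5,"wx":0,"wy":0,"wz":0,"gripper":2.5},
    {"x":0,"y":0,"z":0.2,"wx":0,"wy":0,"wz":0,"gripper":2.5},
    {"x":0,"y":0,"z":0,"wx":0,"wy":0,"wz":0,"gripper":2.5},
    {"x":0,"y":0,"z":0,"wx":0,"wy":0,"wz":0,"gripper":2.5},
  ],
)

```text
time_s: 5.6
position: [0.592, 0.0497, 0.1974]
tool_rot: [[1.0, 0.029, 0.0], [0.029, -1.0, -0.0], [0.0, 0.0, -1.0]]
ft_force: [1.0, -0.5, -1.4]
grip_width: 0.0302
```

Request:
step_arm(
  increments=[
    {"x":0,"y":0,"z":0.1,"wx":0,"wy":0,"wz":0,"gripper":2.5},
    {"x":0,"y":0,"z":0.1,"wx":0,"wy":0,"wz":0,"gripper":2.5},
    {"x":0,"y":0,"z":0.1,"wx":0,"wy":0,"wz":0,"gripper":2.5},
    {"x":0,"y":0,"z":0,"wx":0,"wy":0,"wz":0,"gripper":2.5},
  ],
)

```text
time_s: 6.0
position: [0.5919, 0.0497, 0.1941]
tool_rot: [[1.0, 0.029, -0.0], [0.029, -1.0, -0.0], [-0.0, -0.0, -1.0]]
ft_force: [0.3, 0.3, -1.3]
grip_width: 0.0303
```

Request:
step_arm(
  increments=[
    {"x":0,"y":0,"z":0.1,"wx":0,"wy":0,"wz":0,"gripper":2.5},
    {"x":0,"y":0,"z":0.05,"wx":0,"wy":0,"wz":0,"gripper":2.5},
    {"x":0,"y":0,"z":0,"wx":0,"wy":0,"wz":0,"gripper":2.5},
  ],
)

```text
time_s: 6.3
position: [0.5919, 0.0497, 0.1934]
tool_rot: [[1.0, 0.029, 0.001], [0.029, -1.0, -0.0], [0.001, 0.0, -1.0]]
ft_force: [-2.9, 0.5, 5.2]
grip_width: 0.0303
```

Touchdown came at 0.193, the expected height. Releasing and rising.

Request:
step_arm(
  increments=[
    {"x":0,"y":0,"z":0,"wx":0,"wy":0,"wz":0,"gripper":4},
    {"x":0,"y":0,"z":0,"wx":0,"wy":0,"wz":0,"gripper":5.5},
    {"x":0,"y":0,"z":0,"wx":0,"wy":0,"wz":0,"gripper":6},
    {"x":0,"y":0,"z":0,"wx":0,"wy":0,"wz":0,"gripper":6},
    {"x":0,"y":0,"z":-1.5,"wx":0,"wy":0,"wz":0,"gripper":6},
    {"x":0,"y":0,"z":-4,"wx":0,"wy":0,"wz":0,"gripper":6},
    {"x":0,"y":0,"z":-4,"wx":0,"wy":0,"wz":0,"gripper":6},
    {"x":0,"y":0,"z":0,"wx":0,"wy":0,"wz":0,"gripper":6},
  ],
)

```text
time_s: 7.1
position: [0.5926, 0.0497, 0.293]
tool_rot: [[1.0, 0.029, 0.01], [0.029, -1.0, -0.001], [0.01, 0.001, -1.0]]
ft_force: [-0.3, 0.7, -0.5]
grip_width: 0.0603
```

```bash
python3 - <<'E'
from h import *
w=np.array([np.mean([.437,.4406]),np.mean([.2731,.2735])]);a=-.15
g=w+0.05*np.array([-np.sin(a),np.cos(a)]);print(g)
E
python3 plan.py 0.4464 0.3227 0.27 -0.15 10 6
```

```text
[0.44627191 0.32273855]
from [0.5926 0.0497 0.293 ] yaw 0.0292 f [-0.3  0.7 -0.5] w 0.0603 t 7.1
[{"x": -1.38, "y": -2.77, "z": 0.23, "wx": 0, "wy": 0, "wz": 0.0179, "gripper": 6.0}, {"x": -1.43, "y": -2.75, "z": 0.23, "wx": 0, "wy": 0, "wz": 0.0179, "gripper": 6.0}, {"x": -1.48, "y": -2.72, "z": 0.23, "wx": 0, "wy": 0, "wz": 0.0179, "gripper": 6.0}, {"x": -1.53, "y": -2.69, "z": 0.23, "wx": 0, "wy": 0, "wz": 0.0179, "gripper": 6.0}, {"x": -1.58, "y": -2.67, "z": 0.23, "wx": 0, "wy": 0, "wz": 0.0179, "gripper": 6.0}, {"x": -1.62, "y": -2.64, "z": 0.23, "wx": 0, "wy": 0, "wz": 0.0179, "gripper": 6.0}, {"x": -1.67, "y": -2.61, "z": 0.23, "wx": 0, "wy": 0, "wz": 0.0179, "gripper": 6.0}, {"x": -1.72, "y": -2.58, "z": 0.23, "wx": 0, "wy": 0, "wz": 0.0179, "gripper": 6.0}, {"x": -1.76, "y": -2.55, "z": 0.23, "wx": 0, "wy": 0, "wz": 0.0179, "gripper": 6.0}, {"x": -1.81, "y": -2.51, "z": 0.23, "wx": 0, "wy": 0, "wz": 0.0179, "gripper": 6.0}]
```

```bash
sed -i 's/(S>110)/(S>85)/' fit.py
python3 - <<'E'
from fit import *
t,s=cam('top'),cam('scene')
for S in (1,):
  for nm,ds,f in(('top',[t],0),('scene',[s],0),('both',[t,s],0),('bothz',[t,s],1)):
    r,e=fit('wedge',ds,np.array([.438,.273,-.15,0]),f);print(nm,np.round(r,4),round(e,3))
o=[]
for d,p in((t,(.437,.2731,-.15,0)),(s,(.4406,.2735,-.165,0))):
    u=proj(d,(.4376,.273,.02))[0].astype(int);x,y=u-30;im=cv2.resize(d['color'][y:y+60,x:x+60],(400,400),interpolation=2)
    for h in hulls(d,'wedge',p): cv2.polylines(im,[np.int32((h-[x,y]+.5)*400/60)],True,(0,0,255),1)
    o.append(im)
cv2.imwrite('pics/w.png',np.hstack(o))
E
```

```text
top [ 0.4372  0.2731 -0.1499  0.    ] 0.044
scene [ 0.4402  0.2728 -0.1585  0.    ] 0.126
both [ 0.438   0.272  -0.1489  0.    ] 0.284
bothz [ 0.4378  0.2711 -0.1518  0.007 ] 0.232
```

View pics/w.png

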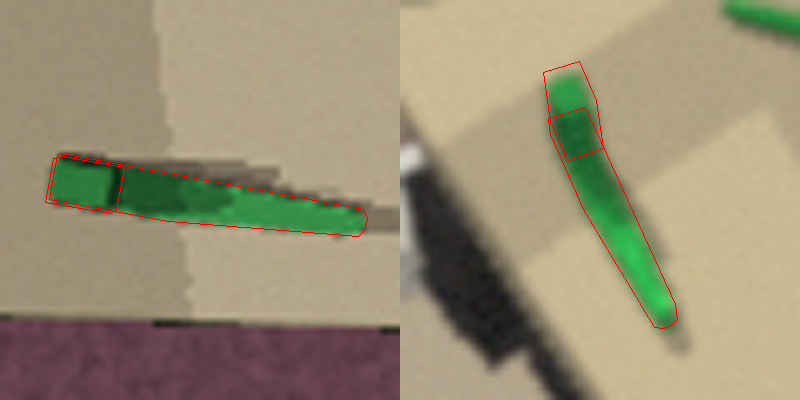

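The wedge fit agrees in both views, so I go to its grip.

Request:
step_arm(
  increments=[
    {"x":-1.38,"y":-2.77,"z":0.23,"wx":0,"wy":0,"wz":0.0179,"gripper":6.0},
    {"x":-1.43,"y":-2.75,"z":0.23,"wx":0,"wy":0,"wz":0.0179,"gripper":6.0},
    {"x":-1.48,"y":-2.72,"z":0.23,"wx":0,"wy":0,"wz":0.0179,"gripper":6.0},
    {"x":-1.53,"y":-2.69,"z":0.23,"wx":0,"wy":0,"wz":0.0179,"gripper":5.0},
    {"x":-1.58,"y":-2.67,"z":0.23,"wx":0,"wy":0,"wz":0.0179,"gripper":5.0},
    {"x":-1.62,"y":-2.64,"z":0.23,"wx":0,"wy":0,"wz":0.0179,"gripper":5.0},
    {"x":-1.67,"y":-2.61,"z":0.23,"wx":0,"wy":0,"wz":0.0179,"gripper":5.0},
    {"x":-1.72,"y":-2.58,"z":0.23,"wx":0,"wy":0,"wz":0.0179,"gripper":5.0},
    {"x":-1.76,"y":-2.55,"z":0.23,"wx":0,"wy":0,"wz":0.0179,"gripper":5.0},
    {"x":-1.81,"y":-2.51,"z":0.23,"wx":0,"wy":0,"wz":0.0179,"gripper":5.0},
    {"x":0,"y":0,"z":0,"wx":0,"wy":0,"wz":0,"gripper":5.0},
    {"x":0,"y":0,"z":0,"wx":0,"wy":0,"wz":0,"gripper":5.0},
  ],
)

```text
time_s: 8.4
position: [0.4455, 0.323, 0.2636]
tool_rot: [[0.989, -0.148, -0.002], [-0.148, -0.989, -0.001], [-0.002, 0.001, -1.0]]
ft_force: [0.4, -0.5, 0.1]
grip_width: 0.0499
```

```bash
python3 plan.py 0.4460 0.322 0.189 -0.151 4 5
python3 - <<'E'
from fit import *
t,s=cam('top'),cam('scene')
for nm,ds,f in(('top',[t],0),('scene',[s],0)):
  try:
    r,e=fit('cassette',ds,np.array([.592,.050,.029,.006]),f);print(nm,np.round(r,4),round(e,3))
  except Exception as e: print(e)
o=[]
for d in(t,s):
    u=proj(d,(.5834,.06,.02))[0].astype(int);x,y=u-40;o.append(cv2.resize(d['color'][y:y+80,x:x+80],(400,400),interpolation=2))
cv2.imwrite('pics/placed.png',np.hstack(o))
E
```

```text
from [0.4455 0.323  0.2636] yaw -0.1485 f [ 0.4 -0.5  0.1] w 0.0499 t 8.4
[{"x": 0.02, "y": 0.02, "z": 1.86, "wx": 0, "wy": 0, "wz": 0.0006, "gripper": 5.0}, {"x": 0.02, "y": 0.02, "z": 1.86, "wx": 0, "wy": 0, "wz": 0.0006, "gripper": 5.0}, {"x": 0.02, "y": 0.02, "z": 1.86, "wx": 0, "wy": 0, "wz": 0.0006, "gripper": 5.0}, {"x": 0.02, "y": 0.02, "z": 1.86, "wx": 0, "wy": 0, "wz": 0.0006, "gripper": 5.0}]
top [0.5894 0.0378 0.0213 0.006 ] 0.511
scene [0.5692 0.0391 0.3071 0.006 ] 0.454
```

View pics/placed.png

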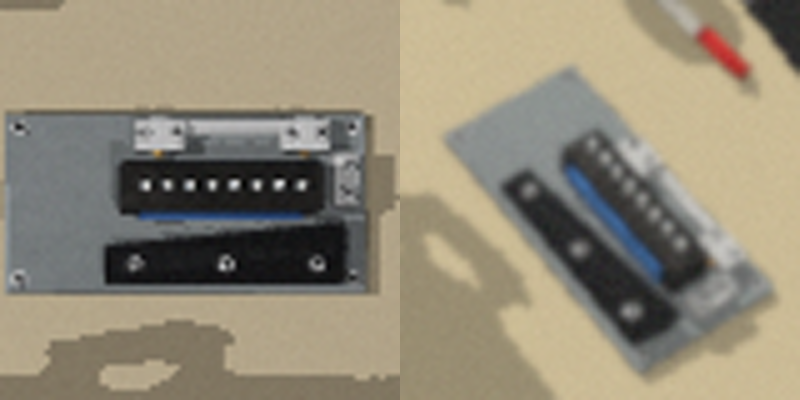

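The cassette stands in the lane (top crop, centre (222,185)), back to the plungers, panel to the rail, about 5–8 mm short of the stop. Now I grip the wedge.

Request:
step_arm(
  increments=[
    {"x":0.06,"y":0.1,"z":3,"wx":0,"wy":0,"wz":0.002,"gripper":5.0},
    {"x":0,"y":0,"z":3,"wx":0,"wy":0,"wz":0,"gripper":5.0},
    {"x":0,"y":0,"z":1.5,"wx":0,"wy":0,"wz":0,"gripper":5.0},
    {"x":0,"y":0,"z":0,"wx":0,"wy":0,"wz":0,"gripper":5.0},
    {"x":0,"y":0,"z":0,"wx":0,"wy":0,"wz":0,"gripper":3.0},
    {"x":0,"y":0,"z":0,"wx":0,"wy":0,"wz":0,"gripper":1.0},
    {"x":0,"y":0,"z":0,"wx":0,"wy":0,"wz":0,"gripper":1.0},
    {"x":0,"y":0,"z":0,"wx":0,"wy":0,"wz":0,"gripper":1.0},
    {"x":0,"y":0,"z":0,"wx":0,"wy":0,"wz":0,"gripper":1.0},
    {"x":0,"y":0,"z":0,"wx":0,"wy":0,"wz":0,"gripper":1.0},
  ],
  newtons=60,
)

```text
time_s: 9.5
position: [0.4466, 0.3218, 0.1909]
tool_rot: [[0.988, -0.151, 0.002], [-0.151, -0.988, 0.001], [0.002, -0.001, -1.0]]
ft_force: [-0.1, -1.0, 5.8]
grip_width: 0.0171
```

Request:
step_arm(
  increments=[
    {"x":0,"y":0,"z":-1.5,"wx":0,"wy":0,"wz":0,"gripper":1.0},
    {"x":0,"y":0,"z":-2,"wx":0,"wy":0,"wz":0,"gripper":1.0},
    {"x":0,"y":0,"z":-1.5,"wx":0,"wy":0,"wz":0,"gripper":1.0},
    {"x":0,"y":0,"z":0,"wx":0,"wy":0,"wz":0,"gripper":1.0},
  ],
)

```text
time_s: 9.9
position: [0.4464, 0.3219, 0.2416]
tool_rot: [[0.988, -0.151, 0.004], [-0.151, -0.988, 0.002], [0.003, -0.002, -1.0]]
ft_force: [0.0, -0.0, -0.4]
grip_width: 0.0174
```

```bash
python3 plan.py 0.5573 0.2361 0.225 0.029 8 1
```

```text
from [0.4464 0.3219 0.2416] yaw -0.1519 f [ 0.  -0.  -0.4] w 0.0174 t 9.9
[{"x": 1.53, "y": 0.85, "z": 0.21, "wx": 0, "wy": 0, "wz": -0.0226, "gripper": 1.0}, {"x": 1.51, "y": 0.89, "z": 0.21, "wx": 0, "wy": 0, "wz": -0.0226, "gripper": 1.0}, {"x": 1.49, "y": 0.92, "z": 0.21, "wx": 0, "wy": 0, "wz": -0.0226, "gripper": 1.0}, {"x": 1.47, "y": 0.95, "z": 0.21, "wx": 0, "wy": 0, "wz": -0.0226, "gripper": 1.0}, {"x": 1.45, "y": 0.99, "z": 0.21, "wx": 0, "wy": 0, "wz": -0.0226, "gripper": 1.0}, {"x": 1.43, "y": 1.02, "z": 0.21, "wx": 0, "wy": 0, "wz": -0.0226, "gripper": 1.0}, {"x": 1.4, "y": 1.05, "z": 0.21, "wx": 0, "wy": 0, "wz": -0.0226, "gripper": 1.0}, {"x": 1.38, "y": 1.08, "z": 0.21, "wx": 0, "wy": 0, "wz": -0.0226, "gripper": 1.0}]
```

Request:
step_arm(
  increments=[
    {"x":1.53,"y":0.85,"z":0.21,"wx":0,"wy":0,"wz":-0.0226,"gripper":1.0},
    {"x":1.51,"y":0.89,"z":0.21,"wx":0,"wy":0,"wz":-0.0226,"gripper":1.0},
    {"x":1.49,"y":0.92,"z":0.21,"wx":0,"wy":0,"wz":-0.0226,"gripper":1.0},
    {"x":1.47,"y":0.95,"z":0.21,"wx":0,"wy":0,"wz":-0.0226,"gripper":1.0},
    {"x":1.45,"y":0.99,"z":0.21,"wx":0,"wy":0,"wz":-0.0226,"gripper":1.0},
    {"x":1.43,"y":1.02,"z":0.21,"wx":0,"wy":0,"wz":-0.0226,"gripper":1.0},
    {"x":1.4,"y":1.05,"z":0.21,"wx":0,"wy":0,"wz":-0.0226,"gripper":1.0},
    {"x":1.38,"y":1.08,"z":0.21,"wx":0,"wy":0,"wz":-0.0226,"gripper":1.0},
    {"x":0,"y":0,"z":0,"wx":0,"wy":0,"wz":0,"gripper":1.0},
    {"x":0,"y":0,"z":0,"wx":0,"wy":0,"wz":0,"gripper":1.0},
  ],
)

```text
time_s: 10.9
position: [0.5567, 0.2359, 0.2222]
tool_rot: [[1.0, 0.028, -0.001], [0.028, -1.0, -0.0], [-0.001, 0.0, -1.0]]
ft_force: [0.1, 0.1, -0.3]
grip_width: 0.0174
```

```bash
python3 plan.py 0.5573 0.2361 0.2 0.029 3 1
python3 - <<'E'
from fit import *
o=[]
t,s=cam('top'),cam('scene')
pw=(.5624-.0000,.1861,.029,.031)
for d in(t,s):
    for h,c in [(h,(0,0,255)) for h in hulls(d,'wedge',pw)]: cv2.polylines(d['color'],[np.int32(h)],True,c,1) if 0 else None
    u=proj(d,(.5834,.1,.02))[0].astype(int);x,y=u-40;im=cv2.resize(d['color'][y:y+80,x:x+80],(400,400),interpolation=2)
    for h in hulls(d,'cradle',(.5834,.0617,.029,0)): cv2.polylines(im,[np.int32((h-[x,y]+.5)*5)],True,(0,0,255),1)
    o.append(im)
cv2.imwrite('pics/wh.png',np.hstack(o))
E
```

```text
from [0.5567 0.2359 0.2222] yaw 0.0279 f [ 0.1  0.1 -0.3] w 0.0174 t 10.9
[{"x": 0.02, "y": -0.01, "z": 0.74, "wx": 0, "wy": 0, "wz": -0.0004, "gripper": 1.0}, {"x": 0.02, "y": -0.01, "z": 0.74, "wx": 0, "wy": 0, "wz": -0.0004, "gripper": 1.0}, {"x": 0.02, "y": -0.01, "z": 0.74, "wx": 0, "wy": 0, "wz": -0.0004, "gripper": 1.0}]
```

View pics/wh.png

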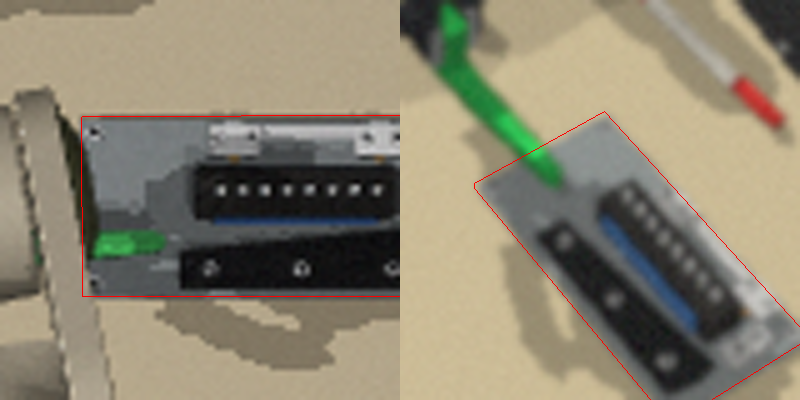

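The wedge hovers in front of the mouth with its nose at top crop (165,241), pointing at the gap. Lowering it to the lane floor.

Request:
step_arm(
  increments=[
    {"x":0.06,"y":0,"z":0.8,"wx":0,"wy":0,"wz":-0.001,"gripper":1.0},
    {"x":0,"y":0,"z":0.8,"wx":0,"wy":0,"wz":0,"gripper":1.0},
    {"x":0,"y":0,"z":0.4,"wx":0,"wy":0,"wz":0,"gripper":1.0},
    {"x":0,"y":0,"z":0.2,"wx":0,"wy":0,"wz":0,"gripper":1.0},
    {"x":0,"y":0,"z":0.1,"wx":0,"wy":0,"wz":0,"gripper":1.0},
    {"x":0,"y":0,"z":0,"wx":0,"wy":0,"wz":0,"gripper":1.0},
  ],
)

```text
time_s: 11.6
position: [0.5577, 0.2359, 0.1999]
tool_rot: [[1.0, 0.03, 0.0], [0.03, -1.0, 0.0], [0.0, -0.0, -1.0]]
ft_force: [0.0, 0.2, -0.9]
grip_width: 0.0172
```

Run:
```python
from h import *
# nose/panel/rail offsets in the top view, cradle frame
t=load('top');u=proj(t,(.5834,.1,.02))[0].astype(int);x,y=u-40
def cr(uv,z,o=(.582,.0633),a=.029):
    p=atz(t,((uv[0]+.5)/5-.5+x,(uv[1]+.5)/5-.5+y),z)[:2]-o;return np.round(np.array([[np.cos(a),np.sin(a)],[-np.sin(a),np.cos(a)]])@p*1000,1)
print('nose edges',cr((160,234),.037),cr((160,250),.037),'tip',cr((165,241),.031+.006))
print('cassette block left end',cr((196,166),.032),cr((196,216),.032),'panel',cr((218,223),.026),'rail',cr((180,253),.016),cr((180,290),.016))
```

```text
nose edges [-14.3  62. ] [-22.9  62. ] tip [-18.   59.3]
cassette block left end [23. 42.] [-4.2 42.1] panel [-7.6 29.8] rail [-23.5  49.9] [-43.8  50. ]
```

Request:
step_arm(
  increments=[
    {"x":0,"y":0,"z":0.15,"wx":0,"wy":0,"wz":0,"gripper":1.0},
    {"x":0.05,"y":0.5,"z":0,"wx":0,"wy":0,"wz":0,"gripper":1.0},
    {"x":0.05,"y":0.5,"z":0,"wx":0,"wy":0,"wz":0,"gripper":1.0},
    {"x":0.05,"y":0.5,"z":0,"wx":0,"wy":0,"wz":0,"gripper":1.0},
    {"x":0.05,"y":0.5,"z":0,"wx":0,"wy":0,"wz":0,"gripper":1.0},
    {"x":0.05,"y":0.5,"z":0,"wx":0,"wy":0,"wz":0,"gripper":1.0},
    {"x":0,"y":0,"z":0,"wx":0,"wy":0,"wz":0,"gripper":1.0},
  ],
  newtons=70,
)

```text
time_s: 12.3
position: [0.5611, 0.2102, 0.1985]
tool_rot: [[1.0, 0.029, -0.0], [0.029, -1.0, -0.0], [-0.0, 0.0, -1.0]]
ft_force: [0.4, 0.7, -0.0]
grip_width: 0.0171
```

Request:
step_arm(
  increments=[
    {"x":0.03,"y":0.3,"z":0,"wx":0,"wy":0,"wz":0,"gripper":1.0},
    {"x":0.03,"y":0.3,"z":0,"wx":0,"wy":0,"wz":0,"gripper":1.0},
    {"x":0.03,"y":0.3,"z":0,"wx":0,"wy":0,"wz":0,"gripper":1.0},
    {"x":0.03,"y":0.3,"z":0,"wx":0,"wy":0,"wz":0,"gripper":1.0},
    {"x":0.03,"y":0.3,"z":0,"wx":0,"wy":0,"wz":0,"gripper":1.0},
    {"x":0.03,"y":0.3,"z":0,"wx":0,"wy":0,"wz":0,"gripper":1.0},
    {"x":0,"y":0,"z":0,"wx":0,"wy":0,"wz":0,"gripper":1.0},
  ],
)

```text
time_s: 13.0
position: [0.5632, 0.1927, 0.1984]
tool_rot: [[1.0, 0.029, -0.0], [0.029, -1.0, -0.0], [-0.0, 0.0, -1.0]]
ft_force: [0.6, -0.5, -1.1]
grip_width: 0.0168
```

No resistance so far, and the nose is about 6 mm past the 22 mm mark. Continuing.

Request:
step_arm(
  increments=[
    {"x":0.03,"y":0.3,"z":0,"wx":0,"wy":0,"wz":0,"gripper":1.0},
    {"x":0.03,"y":0.3,"z":0,"wx":0,"wy":0,"wz":0,"gripper":1.0},
    {"x":0.03,"y":0.3,"z":0,"wx":0,"wy":0,"wz":0,"gripper":1.0},
    {"x":0.03,"y":0.3,"z":0,"wx":0,"wy":0,"wz":0,"gripper":1.0},
    {"x":0.03,"y":0.3,"z":0,"wx":0,"wy":0,"wz":0,"gripper":1.0},
    {"x":0.03,"y":0.3,"z":0,"wx":0,"wy":0,"wz":0,"gripper":1.0},
    {"x":0.03,"y":0.3,"z":0,"wx":0,"wy":0,"wz":0,"gripper":1.0},
    {"x":0.03,"y":0.3,"z":0,"wx":0,"wy":0,"wz":0,"gripper":1.0},
    {"x":0,"y":0,"z":0,"wx":0,"wy":0,"wz":0,"gripper":1.0},
  ],
)

```text
time_s: 13.9
position: [0.5664, 0.1687, 0.1984]
tool_rot: [[1.0, 0.029, 0.0], [0.029, -1.0, -0.0], [0.0, 0.0, -1.0]]
ft_force: [0.4, 0.2, -1.2]
grip_width: 0.0168
```

Request:
step_arm(
  increments=[
    {"x":0.03,"y":0.3,"z":0,"wx":0,"wy":0,"wz":0,"gripper":1.0},
    {"x":0.03,"y":0.3,"z":0,"wx":0,"wy":0,"wz":0,"gripper":1.0},
    {"x":0.03,"y":0.3,"z":0,"wx":0,"wy":0,"wz":0,"gripper":1.0},
    {"x":0.03,"y":0.3,"z":0,"wx":0,"wy":0,"wz":0,"gripper":1.0},
    {"x":0.03,"y":0.3,"z":0,"wx":0,"wy":0,"wz":0,"gripper":1.0},
    {"x":0.03,"y":0.3,"z":0,"wx":0,"wy":0,"wz":0,"gripper":1.0},
    {"x":0,"y":0,"z":0,"wx":0,"wy":0,"wz":0,"gripper":1.0},
  ],
)

```text
time_s: 14.6
position: [0.5687, 0.1508, 0.1984]
tool_rot: [[1.0, 0.029, -0.0], [0.029, -1.0, -0.0], [-0.0, 0.0, -1.0]]
ft_force: [-1.0, 0.2, -0.1]
grip_width: 0.017
```

Request:
step_arm(
  increments=[
    {"x":0.02,"y":0.2,"z":0,"wx":0,"wy":0,"wz":0,"gripper":1.0},
    {"x":0.02,"y":0.2,"z":0,"wx":0,"wy":0,"wz":0,"gripper":1.0},
    {"x":0.02,"y":0.2,"z":0,"wx":0,"wy":0,"wz":0,"gripper":1.0},
    {"x":0.02,"y":0.2,"z":0,"wx":0,"wy":0,"wz":0,"gripper":1.0},
    {"x":0,"y":0,"z":0,"wx":0,"wy":0,"wz":0,"gripper":1.0},
  ],
)

```text
time_s: 15.1
position: [0.5697, 0.1429, 0.1984]
tool_rot: [[1.0, 0.03, 0.0], [0.03, -1.0, -0.0], [0.0, 0.0, -1.0]]
ft_force: [-0.2, 0.4, -0.8]
grip_width: 0.0172
```

Request:
step_arm(
  increments=[
    {"x":0.02,"y":0.2,"z":0,"wx":0,"wy":0,"wz":0,"gripper":1.0},
    {"x":0.02,"y":0.2,"z":0,"wx":0,"wy":0,"wz":0,"gripper":1.0},
    {"x":0.02,"y":0.2,"z":0,"wx":0,"wy":0,"wz":0,"gripper":1.0},
    {"x":0,"y":0,"z":0,"wx":0,"wy":0,"wz":0,"gripper":1.0},
  ],
)

```text
time_s: 15.5
position: [0.5705, 0.1369, 0.1984]
tool_rot: [[1.0, 0.03, -0.0], [0.03, -1.0, -0.0], [-0.0, 0.0, -1.0]]
ft_force: [-2.5, -1.3, -0.8]
grip_width: 0.0166
```

Request:
step_arm(
  increments=[
    {"x":0.01,"y":0.15,"z":0,"wx":0,"wy":0,"wz":0,"gripper":1.0},
    {"x":0.01,"y":0.15,"z":0,"wx":0,"wy":0,"wz":0,"gripper":1.0},
    {"x":0,"y":0,"z":0,"wx":0,"wy":0,"wz":0,"gripper":1.0},
  ],
)

```text
time_s: 15.8
position: [0.5708, 0.1341, 0.1984]
tool_rot: [[1.0, 0.03, -0.0], [0.03, -1.0, -0.0], [-0.0, 0.0, -1.0]]
ft_force: [-0.9, -0.4, -1.3]
grip_width: 0.017
```

Request:
step_arm(
  increments=[
    {"x":0.01,"y":0.15,"z":0,"wx":0,"wy":0,"wz":0,"gripper":1.0},
    {"x":0.01,"y":0.15,"z":0,"wx":0,"wy":0,"wz":0,"gripper":1.0},
    {"x":0,"y":0,"z":0,"wx":0,"wy":0,"wz":0,"gripper":1.0},
  ],
)

```text
time_s: 16.1
position: [0.5711, 0.1311, 0.1984]
tool_rot: [[1.0, 0.03, 0.0], [0.03, -1.0, -0.0], [0.0, 0.0, -1.0]]
ft_force: [-2.1, -0.6, -1.7]
grip_width: 0.017
```

Request:
step_arm(
  increments=[
    {"x":0.01,"y":0.15,"z":0,"wx":0,"wy":0,"wz":0,"gripper":1.0},
    {"x":0.01,"y":0.15,"z":0,"wx":0,"wy":0,"wz":0,"gripper":1.0},
    {"x":0.01,"y":0.15,"z":0,"wx":0,"wy":0,"wz":0,"gripper":1.0},
    {"x":0,"y":0,"z":0,"wx":0,"wy":0,"wz":0,"gripper":1.0},
  ],
)

```text
time_s: 16.5
position: [0.5714, 0.1266, 0.1984]
tool_rot: [[1.0, 0.03, -0.0], [0.03, -1.0, -0.0], [-0.0, 0.0, -1.0]]
ft_force: [-1.8, -0.6, -0.7]
grip_width: 0.0168
```

Request:
step_arm(
  increments=[
    {"x":0.015,"y":0.15,"z":0,"wx":0,"wy":0,"wz":0,"gripper":1.0},
    {"x":0.015,"y":0.15,"z":0,"wx":0,"wy":0,"wz":0,"gripper":1.0},
    {"x":0.01,"y":0.1,"z":0,"wx":0,"wy":0,"wz":0,"gripper":1.0},
    {"x":0,"y":0,"z":0,"wx":0,"wy":0,"wz":0,"gripper":1.0},
  ],
)

```text
time_s: 16.9
position: [0.5715, 0.1244, 0.1986]
tool_rot: [[1.0, 0.03, -0.001], [0.03, -1.0, 0.004], [-0.0, -0.004, -1.0]]
ft_force: [-4.7, 14.6, 1.9]
grip_width: 0.017
```

Run:
```python
from fit import *
s=env.observe();print(s['position'],s['ft_force'],s['wrist_torque'])
o=[]
for n in('top','scene'):
    d=cam(n);u=proj(d,(.5834,.06,.02))[0].astype(int);x,y=u-40;o.append(cv2.resize(d['color'][y:y+80,x:x+80],(400,400),interpolation=2))
cv2.imwrite('pics/in.png',np.hstack(o))
```

```text
[0.57154904 0.12438221 0.19856984] [-4.74311469 14.6173324   1.91947679] [ 2.35588708  0.71935747 -0.03494274]
```

View pics/in.png

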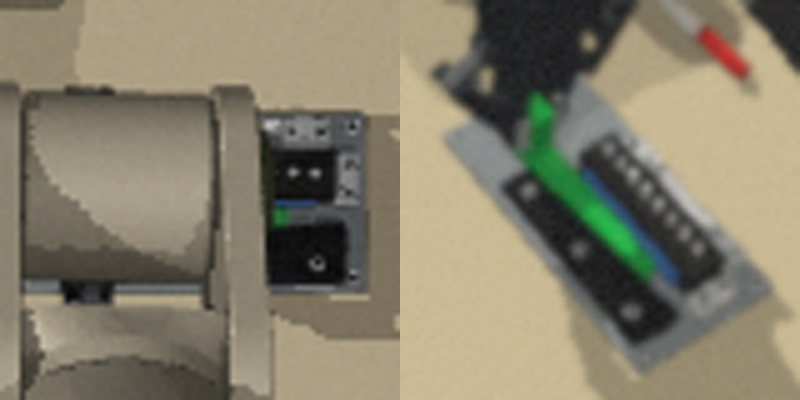

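The wedge is tight: 14.6 N along y. The picture shows the cassette end at the stop (top crop (336,178)) and the wedge in the gap. I check the nozzle row against home in the scene view.

Run:
```python
from fit import *
d=load('scene');u=proj(d,(.5834,.06,.02))[0].astype(int);x,y=u-40
g=cv2.cvtColor(d['color'],cv2.COLOR_BGR2GRAY)
# nozzle blobs
a,o=.0266,np.array([.5847,.06])
for p in [(208,146),(220,159),(235,176),(249,192),(262,207),(274,222),(287,237),(299,250)]:
    c=((p[0]+.5)/5-.5+x,(p[1]+.5)/5-.5+y)
    r=g[int(c[1])-2:int(c[1])+4,int(c[0])-2:int(c[0])+4].astype(float);w=np.clip(r-np.percentile(r,60),0,None)
    q=np.array([(w.sum(0)@np.arange(6))/w.sum()+int(c[0])-2,(w.sum(1)@np.arange(6))/w.sum()+int(c[1])-2])
    e=atz(d,q,.040)[:2]-o;print(np.round(np.array([[np.cos(a),np.sin(a)],[-np.sin(a),np.cos(a)]])@e*1000,1))
s=env.observe();print(s['position'],s['ft_force'],s['time_s'])
```

```text
[19.8 27.3]
[17.4  8.8]
[17.4 -3.1]
[ 16.2 -19.7]
[ 18.8 -30.2]
[ 16.3 -46.4]
[ 15.5 -55.7]
[ 16.5 -62.4]
[0.57152694 0.12440632 0.19856196] [-4.05252433 13.95284059  1.34719047] 17.0
```

Request:
step_arm(
  increments=[
    {"x":-0.03,"y":0,"z":0,"wx":0,"wy":0,"wz":0,"gripper":1.0},
    {"x":0,"y":0,"z":0,"wx":0,"wy":0,"wz":0,"gripper":1.0},
    {"x":0,"y":0,"z":0,"wx":0,"wy":0,"wz":0,"gripper":1.0},
  ],
)

```text
time_s: 17.3
position: [0.5714, 0.1244, 0.1986]
tool_rot: [[1.0, 0.03, 0.0], [0.03, -1.0, 0.004], [0.0, -0.004, -1.0]]
ft_force: [-2.8, 14.3, 1.0]
grip_width: 0.017
```

The nozzle row averages cradle x≈17, y≈-23 mm. Home would give about 16 and -20, so this agrees within the crude blob error. The push holds at 14 N. Handing in.

```bash
python3 -c "
from rig import env
s=env.observe();print(s['position'],s['ft_force'],s['grip_width'],s['time_s']);print(env.close_job())"
```

```text
[0.57140543 0.12439994 0.19858809] [-2.78560667 14.27520168  1.01905801] 0.01697704854577047 17.3
the job is handed in; nothing more can be done
None
```

I stood the cassette in the lane with its panel towards the slanted rail and let it go. I then slid the long green wedge in from the wide end and handed the job in at 17.3 s, still gripping it; no verdict was given.

**Last checks:**
- **Push:** it was steady at about 14 N, just above the 8–14 N given for tight, with about 3 N sideways. The grip width read 17 mm.
- **Cassette:** the last picture showed its end at the stop. The nozzle row came out near home: x about 17 mm against an estimated 16, y about -23 mm against -20.

**Disagreed or not confirmed:**
- **Wedge depth:** by arm pose the wedge stopped with its origin near cradle y = +12 mm, about 8 mm deeper than the nominal +20. That is within the stated 10 mm of depth per 1 mm of play, plus a 2–3 mm difference between the two cameras.
- **Plungers, blocks and parallelism:** I did not measure plunger travel, block contact or how parallel the cassette is. I inferred these from the sharp rise in push force. The nozzle points were too scattered to show parallelism.

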